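# Level the sample balance

### The arm

A 6-joint arm with a two-finger parallel gripper is mounted at the origin on a cart in front of the work surface, level with it; the furniture and walls round the work are solid. World frame = base frame: x ahead of the robot, y to its left, z up, the work surface at z = 0. Lengths are in m, angles in rad, forces in N, time in s.
With the tool pointing down it reaches from about 0.4 to 0.925 m from the base axis. Payload 3.4 kg.
Tool frame: the origin (TCP) lies midway between the tips of the shut fingers; the grasp point (between the pads) lies 19 mm behind it; z points along the fingers, y is the direction in which the jaws open and shut (so a half turn about z gives the same grasp; the last joint's range is limited). The gripper opens to 85 mm and grips with 20 to 120 N. Pads are 22 mm wide; open, the fingers measure 114 mm over their backs; the gripper's body (76 mm by 85 mm) begins 54 mm behind the grasp point. The pads swing forward as they close: fully open they stand 13 mm farther back than shut.
Start: joints at [1.058, 0.307, 1.506, -0, 1.328, -0.073], TCP at [0.244, 0.521, 0.231] pointing down, gripper open.
Joint ranges: [-3.12, 3.12], [-1.05, 2.28], [0.14, 2.33], [-1.42, 4.57], [0.1, 2.73], [-2.68, 2.68]. Speed limits (rad/s): [2.57, 2.57, 3.14, 3.14, 3.14, 3.14].

### API

Orientations are given as [roll, pitch, yaw] about the fixed x, y, z axes, in that order (R = Rz(yaw) Ry(pitch) Rx(roll)).
In Python, from cell import ctrl, get_image, get_calibration gives the robot as it stands.
- The arm moves only by the tool arm_command, never from a script. Its argument "series" is a list of rows, each a list of 7 numbers: the opening, from -1 (shut) to 1 (fully open), so that 0 is half open, then the shift along the tool's x, y, z in cm, then the turn, a rotation vector about the tool's x, y, z in degrees. In form: [[gripper, x, y, z, wx, wy, wz], ...]. A call has 1 to 8 rows; each row is the pose to reach, as a shift and turn from the pose commanded when the call began, along the tool's axes at that moment; what a row does not reach only later rows make up. A row lasts 1/8 s, in which the tool goes at most 62.5 mm and 10.7 degrees, less where a joint would pass 70% of its speed; a pose out of reach is approached as far as the arm can. A call with a gripper value outside its range is refused whole. The fingers move at their own pace and stop on an object; "force" is the grip in N (left out, the last holds). Time passes only in rows, so rows that repeat a pose let the fingers close. It gives the time, the measured TCP pose, the force and the opening at its end, in the units of the state.
- ctrl.get_state(): the state, without advancing time (a new reading comes with each control period).
- get_image(name): name is "scene" or "top"; returns (picture, depth): 384x512x3 uint8, red, green, blue; 384x512 float32, m along the optical axis (not along the pixel's ray), 0 where there is no reading.
- get_calibration(name): a dict with "fx", "fy", "cx", "cy" (pixels), "world_to_cam" (4x4, takes a point from world to camera coordinates). Camera axes: x right, y down, z forward; pixel columns grow to the right and rows downward; lengths in m; the calibration is good to about 2 mm. A picture is of the moment at which its call begins. get_calibration takes no time and is no camera call.
- ctrl.job_done(): hands the job in, once; it reports no verdict.
The state is a dict: "time_s": time; "joint_positions": joint angles; "qd": joint speeds; "joint_torque": joint torques, N m; "tool_pos": TCP position; "tool_rot": TCP orientation; "force": force on the tool from outside, world axes, zero at the start; "ft_torque": the same for the moment, N m; "opening": opening from 0.0 (shut) to 1.0 (fully open).
Only numpy, scipy, OpenCV 4.12 (cv2) and the standard library are available. Lean on these libraries where they do the work, as an engineer would, in place of code of your own. Each camera call takes 0.05 s, during which the arm holds its last target. There are 200 camera calls.

### The job

The red-capped vial weighs as much as the other three together; level the balance by moving one single vial. Leave the red-capped one in its socket, draw out the vial that shares its carrier and push it into the free socket of the other carrier until it stands on the rest down there, not merely held by the spring clips, and slowly press it home with about 14 N for half a second, never with more than 25 N. Then let go so that the balance swings level, and leave all the other things alone.

Things in the scene. Friction and masses are not known exactly. Their poses are not given: they have to be found in the camera images.
- beam (a joint): tilt of the balance beam in rad: 0 = level, positive = left (+y) carrier up and right one down; 0.1 rad is 10 mm of carrier height, the stops are at about +-0.08. One 30 g vial too many on a side makes about 0.05. Its yellow pointer hangs before a scale with a red middle mark on the front of the balance
- balance: the balance's fixed base, white on a dark foot, 110 x 300 mm, 48 mm high; origin at the centre of its underside, y axis from the right-hand carrier to the left-hand one; carriers at y = +100 and -100 mm with their undersides 78 mm above the bench when level
- carrier_left: left-hand (+y) carrier: aluminium block 150 x 60 x 31 mm, three sockets in a row along its x axis at x = -46, 0, +46 mm, y = 0; each a bore 24.5 mm wide, 18 mm deep where a vial stands at the start. Origin: centre of its underside, z up, top at z = 31 mm. Stays upright, rides up and down 8 mm each way with the beam, at a touch (0.06 N per mm), to rubber stops (about 7 N per mm). Free socket: the far (+x) one, see its point
- carrier_right: right-hand (-y) carrier: aluminium block 150 x 60 x 31 mm, three sockets in a row along its x axis at x = -46, 0, +46 mm, y = 0; each a bore 24.5 mm wide, 18 mm deep where a vial stands at the start. Origin: centre of its underside, z up, top at z = 31 mm. Stays upright, rides up and down 8 mm each way with the beam, at a touch (0.06 N per mm), to rubber stops (about 7 N per mm). Free socket: the near (-x) one, see its point
- free_left (a point): middle of the mouth of the left carrier's free socket, level with the carrier's top. Pushing a vial in first sinks the carrier to its lower stop; 4 mm down the bore it meets two spring noses (y sides), about 3 N to pass, then slides with about 1 N and stays wherever left, until it meets a brass rest disc: home. The disc lies 11 to 23 mm below the mouth: unknown, to be felt
- free_right (a point): the same for the right carrier: middle of the mouth of its free socket, with the same spring noses and its own rest disc 11 to 23 mm below the mouth (unknown, to be felt). Drawing a vial out of any socket lifts the carrier to its upper stop and then takes 1 to 3 N
- vial_1_mid (a point): centre (half-way up, on the axis) of the glass sample vial with the white screw cap: upright cylinder 21 mm in diameter over its whole length, cap too, 52 mm tall, about 30 g. z axis up along the vial. At the start it stands 18 mm deep in a socket, so only its upper 34 mm can be gripped. It looks the same as vial_3
- vial_3_mid (a point): centre (half-way up, on the axis) of the glass sample vial with the white screw cap: upright cylinder 21 mm in diameter over its whole length, cap too, 52 mm tall, about 30 g. z axis up along the vial. At the start it stands 18 mm deep in a socket, so only its upper 34 mm can be gripped. It looks the same as vial_1
- vial_2_mid (a point): centre (half-way up, on the axis) of the glass sample vial with the black screw cap: upright cylinder 21 mm in diameter over its whole length, cap too, 60 mm tall, about 30 g. z axis up along the vial. At the start it stands 18 mm deep in a socket, so only its upper 42 mm can be gripped
- vial_4_mid (a point): centre (half-way up, on the axis) of the glass sample vial with the red screw cap: upright cylinder 21 mm in diameter over its whole length, cap too, 56 mm tall, about 90 g. z axis up along the vial. At the start it stands 18 mm deep in a socket, so only its upper 38 mm can be gripped. It stays where it is
- vial_1: the same white-capped vial; its origin is the centre of its underside
- vial_2: the same black-capped vial; its origin is the centre of its underside
- vial_3: the same white-capped vial; its origin is the centre of its underside
- kf_clamp: bystander: bright metal ring clamp lying on the bench, 55 x 66 x 16 mm, origin at its underside; leave alone
- blank_flange: bystander: bright metal disc, 40 mm wide and 10 mm high, origin at its underside; leave alone
- objective_can_2: bystander: small white canister with a blue lid, 40 mm wide, 53 mm high, origin at its underside; leave alone

How it is judged:
On the way:
1. one of the three light vials is down in the free socket of a carrier (underside at least 9.5 mm below the carrier's top) and is pressed on the rest disc there with more than 10 N (((horizontal distance between vial_1_mid and free_left below 0.004 m and z of vial_1_mid in the frame of carrier_left below 0.0475 m and contact force between vial_1 and rest_left_c0 above 10 N) or (horizontal distance between vial_1_mid and free_right below 0.004 m and z of vial_1_mid in the frame of carrier_right below 0.0475 m and contact force between vial_1 and rest_right_c0 above 10 N) or (horizontal distance between vial_2_mid and free_left below 0.004 m and z of vial_2_mid in the frame of carrier_left below 0.0515 m and contact force between vial_2 and rest_left_c0 above 10 N) or (horizontal distance between vial_2_mid and free_right below 0.004 m and z of vial_2_mid in the frame of carrier_right below 0.0515 m and contact force between vial_2 and rest_right_c0 above 10 N) or (horizontal distance between vial_3_mid and free_left below 0.004 m and z of vial_3_mid in the frame of carrier_left below 0.0475 m and contact force between vial_3 and rest_left_c0 above 10 N) or (horizontal distance between vial_3_mid and free_right below 0.004 m and z of vial_3_mid in the frame of carrier_right below 0.0475 m and contact force between vial_3 and rest_right_c0 above 10 N))), for 0.2 s.
At the end, for the whole second after the job is handed in: The red-capped vial stands alone in its carrier and the three light vials stand in the other, all in their sockets (undersides at least 9.5 mm below the carrier's top, within 5 mm of the row's line); the beam is level within 0.025 rad and at rest (under 0.06 rad/s) (((y of vial_4_mid in the frame of carrier_left between -0.005 and 0.005 m and x of vial_4_mid in the frame of carrier_left between -0.055 and 0.055 m and z of vial_4_mid in the frame of carrier_left between 0.02 and 0.0495 m and y of vial_1_mid in the frame of carrier_right between -0.005 and 0.005 m and x of vial_1_mid in the frame of carrier_right between -0.055 and 0.055 m and z of vial_1_mid in the frame of carrier_right between 0.02 and 0.0475 m and y of vial_2_mid in the frame of carrier_right between -0.005 and 0.005 m and x of vial_2_mid in the frame of carrier_right between -0.055 and 0.055 m and z of vial_2_mid in the frame of carrier_right between 0.02 and 0.0515 m and y of vial_3_mid in the frame of carrier_right between -0.005 and 0.005 m and x of vial_3_mid in the frame of carrier_right between -0.055 and 0.055 m and z of vial_3_mid in the frame of carrier_right between 0.02 and 0.0475 m) or (y of vial_4_mid in the frame of carrier_right between -0.005 and 0.005 m and x of vial_4_mid in the frame of carrier_right between -0.055 and 0.055 m and z of vial_4_mid in the frame of carrier_right between 0.02 and 0.0495 m and y of vial_1_mid in the frame of carrier_left between -0.005 and 0.005 m and x of vial_1_mid in the frame of carrier_left between -0.055 and 0.055 m and z of vial_1_mid in the frame of carrier_left between 0.02 and 0.0475 m and y of vial_2_mid in the frame of carrier_left between -0.005 and 0.005 m and x of vial_2_mid in the frame of carrier_left between -0.055 and 0.055 m and z of vial_2_mid in the frame of carrier_left between 0.02 and 0.0515 m and y of vial_3_mid in the frame of carrier_left between -0.005 and 0.005 m and x of vial_3_mid in the frame of carrier_left between -0.055 and 0.055 m and z of vial_3_mid in the frame of carrier_left between 0.02 and 0.0475 m)) and value of joint beam between -0.025 and 0.025 rad and velocity of joint beam between -0.06 and 0.06 rad/s); the robot touches nothing.
It fails at once if the rest in a free socket is pressed with more than 25 N (contact force between any of rest_left_c0, rest_right_c0 and anything else above 25 N).
It fails at once if a vial is rammed against a carrier, or the fingers press on a carrier, with more than 45 N (contact force between any of vial_1, vial_2, vial_3, the fingers and carrier_left above 45 N or contact force between any of vial_1, vial_2, vial_3, the fingers and carrier_right above 45 N).
It fails at once if the red-capped vial is lifted out of its socket (height (world z) of vial_4_mid above 0.14 m).
It fails at once if a bystander is shifted by more than 20 mm (distance of any of kf_clamp, blank_flange, objective_can_2 from where it was at the start of the episode above 0.02 m).
It also fails if it takes over 58 s, if anything falls off the work surface, if the arm or the gripper's body presses on something with over 40 N, if the wrist force passes 120 N, or if a joint passes its speed limit or range.

## Working session

There is one attempt and no reset: what is moved stays moved. The work goes in short steps, Python scripts to look and compute and a tool call to move; the robot and the scene stay as the last step left them, time stands still between calls to the robot, and variables do not carry over. Pictures are saved under pics/ and viewed, about 8 in all and at most 12, crops included, and the job is handed in when it is done.

Besides the shell and the picture viewer there is one more tool, called after "Request:" in YAML: its name, and indented under it one key for each argument. arm_command: Moves the arm, as the interface text tells. Its arguments: {"type":"object","properties":{"series":{"type":"array"},"force":{"type":"number"}},"required":["series"]}

```bash
mkdir -p pics; cat > h.py <<'E'
import numpy as np, cv2
from cell import ctrl, get_image, get_calibration
def ray(cal,u,v):
    T=np.array(cal["world_to_cam"]);R=T[:3,:3];t=T[:3,3]
    d=R.T@np.array([(u-cal["cx"])/cal["fx"],(v-cal["cy"])/cal["fy"],1.0])
    return -R.T@t,d
def onplane(cal,u,v,z):
    o,d=ray(cal,u,v);return o+d*(z-o[2])/d[2]
def cloud(cal,D):
    T=np.array(cal["world_to_cam"]);v,u=np.mgrid[:D.shape[0],:D.shape[1]]
    P=np.stack([(u-cal["cx"])/cal["fx"]*D,(v-cal["cy"])/cal["fy"]*D,D],-1)
    return (P-T[:3,3])@T[:3,:3]
def save(n,im): cv2.imwrite('pics/'+n+'.png',cv2.cvtColor(im,cv2.COLOR_RGB2BGR))
E
python3 - <<'E'
from h import *
for n in("scene","top"):
    im,D=get_image(n);save(n+'0',im);np.savez(n+'0.npz',im=im,D=D)
    c=get_calibration(n);print(n,c["fx"],ray(c,256,192))
s=ctrl.get_state();print(s)
E
```

```text
scene 370.2009169475876 (array([ 0.11658208, -0.53314444,  0.75620813]), array([ 0.48441635,  0.61890024, -0.61831524]))
top 416.08957862213146 (array([0.50351176, 0.11179217, 1.16307215]), array([ 0.09396027, -0.045665  , -0.99497671]))
{'time_s': 0.1, 'joint_positions': array([ 1.05848625e+00,  3.07481846e-01,  1.50753514e+00, -1.52925723e-05,
        1.32842694e+00, -7.34861056e-02]), 'qd': array([ 0.00020237, -0.00271579, -0.00207504,  0.00054375,  0.00099409,
       -0.00043005]), 'joint_torque': array([ 5.51243447e-04, -4.58531356e+01, -2.52607173e+01, -1.58562389e-04,
        5.73756159e-03, -1.04946272e-05]), 'tool_pos': array([0.24401226, 0.51995764, 0.23048541]), 'tool_rot': array([-3.13974529e+00, -1.21121166e-04,  2.70277226e+00]), 'force': array([-0.4290484 , -0.87666131,  0.02664102]), 'ft_torque': array([ 0.03314619, -0.00425452, -0.00151053]), 'opening': 0.9986386038471401}
```

View pics/scene0.png

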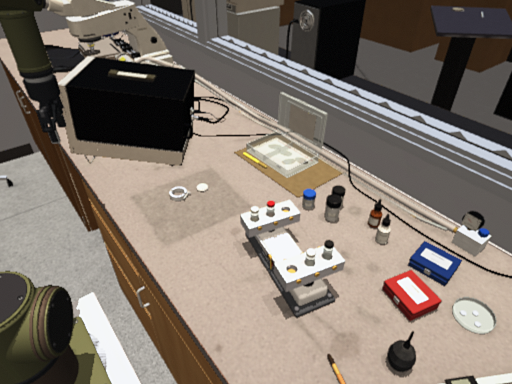

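View pics/top0.png

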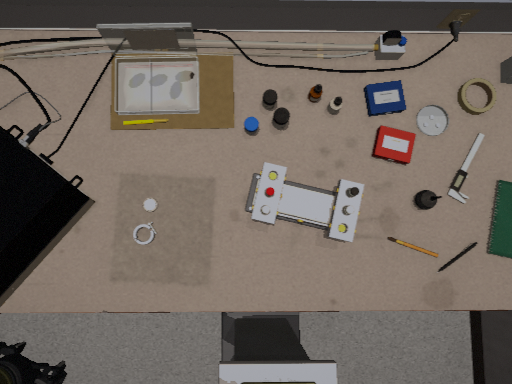

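The scene shows the left carrier with red in the middle socket, a white vial in the near one, and the far socket free. The right carrier has black far, white middle, and the near socket free. So I'll move the left near white vial (top px ~265,210) to the right near socket (top px ~342,228), which is 200 mm along the balance's -y axis.

```bash
python3 - <<'E'
from h import *
for n in("top","scene"):
    z=np.load(n+'0.npz');im,D=z['im'],z['D'];c=get_calibration(n)
    P=cloud(c,D)
    x0,x1,y0,y1=(235,375,150,255) if n=="top" else (225,360,190,320)
    m=np.zeros(D.shape,bool);m[y0:y1,x0:x1]=1
    hsv=cv2.cvtColor(im,cv2.COLOR_RGB2HSV)
    # carrier tops
    for lo,hi in((.092,.126),(.126,.175)):
        k=(m&(P[...,2]>lo)&(P[...,2]<hi)).astype(np.uint8)
        nn,L,S,C=cv2.connectedComponentsWithStats(k)
        for i in range(1,nn):
            if S[i,4]<8: continue
            pts=P[L==i]; zz=np.median(pts[:,2]);
            r=cv2.minAreaRect((pts[:,:2]*1000).astype(np.float32))
            print(n,lo,'px',C[i].round(1),S[i,4],'z',zz.round(4),'z95',np.percentile(pts[:,2],95).round(4),'rect mm',np.round(r[0],1),np.round(r[1],1),round(r[2],2))
    for name,k in(("red",((hsv[...,0]<6)|(hsv[...,0]>174))&(hsv[...,1]>170)&(hsv[...,2]>100)),("yel",(hsv[...,0]>20)&(hsv[...,0]<35)&(hsv[...,1]>100)&(hsv[...,2]>120))):
        nn,L,S,C=cv2.connectedComponentsWithStats((k&m).astype(np.uint8))
        for i in range(1,nn):
            if S[i,4]>5: print(n,name,C[i].round(2),S[i,4],'z',np.median(P[L==i][:,2]).round(4),onplane(c,*C[i],np.median(P[L==i][:,2])).round(4))
    cv2.imwrite('pics/%s1.png'%n,cv2.resize(im[y0:y1,x0:x1,::-1],None,fx=5,fy=5,interpolation=cv2.INTER_CUBIC)) if n=="top" else cv2.imwrite('pics/%s1.png'%n,cv2.resize(im[y0:y1,x0:x1,::-1],None,fx=4.5,fy=4.5,interpolation=cv2.INTER_CUBIC))
E
```

```text
top 0.092 px [268.2 192.5] 1228 z 0.1012 z95 0.1046 rect mm [603.1  31.1] [ 67.8 150.1] 76.99
top 0.092 px [344.3 211.5] 1388 z 0.1165 z95 0.1202 rect mm [ 556.9 -163.1] [ 69.1 150.1] 76.63
top 0.126 px [269.4 191.1] 58 z 0.1396 z95 0.1426 rect mm [602.6  31.4] [17.5 20.2] 88.54
top 0.126 px [352.4 191.4] 89 z 0.1578 z95 0.1616 rect mm [ 601.3 -172.9] [18.9 20.1] 82.53
top 0.126 px [265.2 209.2] 57 z 0.1353 z95 0.138 rect mm [557.3  42.3] [19.3 19.1] 45.89
top 0.126 px [348.1 209.5] 74 z 0.1499 z95 0.1535 rect mm [ 556.3 -162.2] [20.3 17.6] 82.1
top red [269.76 190.98] 46 z 0.1396 [0.6027 0.0307 0.1396]
top yel [272.17 175.66] 35 z 0.0899 [0.6476 0.0202 0.0899]
top yel [333.5 207. ] 6 z 0.1143 [ 0.5645 -0.1326  0.1143]
top yel [300.  220.5] 8 z 0.0602 [ 0.5319 -0.0552  0.0602]
top yel [341.66 227.85] 41 z 0.1038 [ 0.512  -0.1546  0.1038]
scene 0.092 px [269.2 215.7] 923 z 0.0999 z95 0.1164 rect mm [602.3  25.1] [ 71.1 151.7] 76.45
scene 0.092 px [306.6 267.9] 1627 z 0.1153 z95 0.118 rect mm [ 555.1 -167.8] [ 69.8 151.5] 77.35
scene 0.126 px [270.3 204.2] 51 z 0.1372 z95 0.1397 rect mm [602.4  26.1] [18.7 18.3] 50.53
scene 0.126 px [254.2 210. ] 48 z 0.1334 z95 0.1352 rect mm [556.4  36.4] [18.5 18.6] 23.48
scene 0.126 px [327.8 248. ] 142 z 0.1486 z95 0.1593 rect mm [ 599.4 -179.1] [20.4 20.2] 86.62
scene 0.126 px [310.1 255.4] 120 z 0.1469 z95 0.1511 rect mm [ 554.4 -168.5] [20.4 20.2] 43.63
scene red [270.5  203.14] 28 z 0.1383 [0.6017 0.0253 0.1383]
scene yel [285.17 210.67] 6 z 0.0897 [0.6512 0.02   0.0897]
scene yel [290.94 270.61] 18 z 0.104 [ 0.5143 -0.1533  0.104 ]
```

View pics/top1.png

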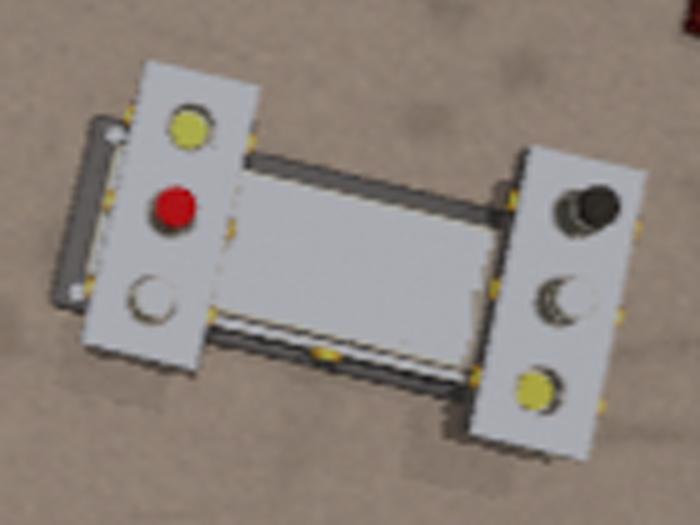

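The crop confirms the layout. Rectangle fits give a balance yaw of about -13.4° and carrier centres 199.6 mm apart (nominal 200). The two views disagree by about 5 mm in y, so I'll check relative to the fingers from near. Moving over now.

Request:
arm_command:
  series:
    - [1, -5.2, -3.2, 0, 0, 0, -1.5]
    - [1, -10.4, -6.4, 0, 0, 0, -3]
    - [1, -15.6, -9.6, 0, 0, 0, -4.5]
    - [1, -20.8, -12.8, 0, 0, 0, -6]
    - [1, -26, -16, 0, 0, 0, -7.5]
    - [1, -31.2, -19.2, 0, 0, 0, -9]
    - [1, -36.4, -22.4, 0, 0, 0, -10.5]
    - [1, -41.6, -25.6, 0, 0, 0, -11.7]
  force: 20

```text
time_s: 1.1
tool_pos: [0.5127, 0.1102, 0.2311]
tool_rot: [3.141, -0.0, 2.908]
force: [0.7, 0.7, -0.0]
opening: 1.0
```

```bash
cat >> h.py <<'E'
from scipy.spatial.transform import Rotation as Ro
def to(p,yaw):
    s=ctrl.get_state();R=Ro.from_euler('xyz',s['tool_rot'])
    d=R.inv().apply(np.array(p)-s['tool_pos'])*100
    w=(R.inv()*Ro.from_euler('xyz',[np.pi,0,np.radians(yaw)])).as_rotvec(degrees=True)
    print('t',round(s['time_s'],2),'pos',s['tool_pos'].round(4),'rpy',np.degrees(s['tool_rot']).round(2),'F',s['force'].round(2),'open',round(s['opening'],3));print('cm',d.round(2),'deg',w.round(2))
E
python3 -c "
from h import *
to([.557,.039,.2],166.6)"
```

```text
t 1.1 pos [0.5127 0.1102 0.2311] rpy [ 1.7999e+02 -2.0000e-02  1.6659e+02] F [ 0.71  0.66 -0.01] open 1.0
cm [-5.96 -5.9   3.1 ] deg [ 0.01 -0.02 -0.01]
```

Request:
arm_command:
  series:
    - [0.2, -3, -3, 1.5, 0, 0, 0]
    - [0, -6, -5.9, 3.1, 0, 0, 0]
    - [-0.2, -6, -5.9, 4.5, 0, 0, 0]
    - [-0.2, -6, -5.9, 6.5, 0, 0, 0]
    - [-0.2, -6, -5.9, 6.5, 0, 0, 0]

```text
time_s: 1.72
tool_pos: [0.5544, 0.0413, 0.1644]
tool_rot: [-3.141, -0.005, 2.907]
force: [-1.0, -0.4, -0.2]
opening: 0.397
```

```bash
python3 - <<'E'
from h import *
to([.557,.039,.107],166.6)
a,_=get_image("top");b,_=get_image("scene")
A=cv2.resize(a[150:250,230:310],None,fx=4.5,fy=4.5,interpolation=cv2.INTER_CUBIC);B=cv2.resize(b[160:260,210:290],None,fx=4.5,fy=4.5,interpolation=cv2.INTER_CUBIC)
save('near1',np.hstack([A,B]))
E
```

```text
t 1.73 pos [0.5544 0.0413 0.1644] rpy [-179.95   -0.3   166.58] F [-0.95 -0.44 -0.15] open 0.397
cm [-0.33 -0.16  5.73] deg [-0.05 -0.3  -0.02]
```

View pics/near1.png

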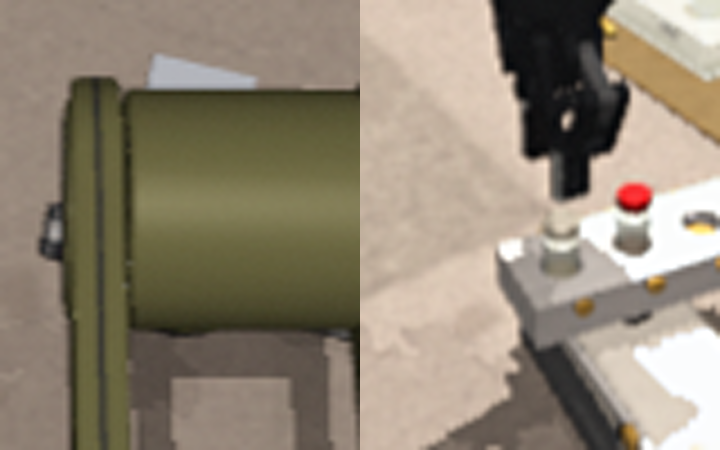

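The scene view shows the fingertip right above the white cap; the top view is hidden by the arm. I'll use the scene depth to compare the fingertip with the vial.

```bash
python3 - <<'E'
from h import *
c=get_calibration("scene");im,D=get_image("scene");P=cloud(c,D)
s=ctrl.get_state();t=s['tool_pos'];a=np.radians(-13.4)
Q=P-t;u=Q[...,0]*np.cos(a)+Q[...,1]*np.sin(a);v=-Q[...,0]*np.sin(a)+Q[...,1]*np.cos(a);z=P[...,2]
k0=(abs(u)<.05)&(abs(v)<.07)
for lo,hi in((.12,.128),(.128,.132),(.132,.14),(.162,.17),(.17,.18),(.18,.19),(.19,.2)):
    k=k0&(z>lo)&(z<hi)&(abs(u)<.03)
    U,V=u[k]*1e3,v[k]*1e3
    print(lo,k.sum(), 'u',np.percentile(U,[2,50,98]).round(1) if k.any() else'', 'v',np.percentile(V,[2,20,50,80,98]).round(1) if k.any() else'')
    if lo in(.162,.17):
        for d in (V<0),(V>=0): print('   side',d.sum(),np.percentile(U[d],[5,50,95]).round(1) if d.any() else '',np.percentile(V[d],[5,50,95]).round(1) if d.any() else '')
E
```

```text
0.12 14 u [-7.5 -2.1  9.4] v [-14.  -11.3 -10.2  -8.8  -4.2]
0.128 12 u [-8.4 -1.2 11.6] v [-14.  -13.6  -9.4  -6.   -5.2]
0.132 32 u [-7.1  1.1  8.7] v [-13.8  -9.6  -4.    0.2   5. ]
0.162 12 u [-10.8  -3.4   7.3] v [-25.7 -24.9 -21.5  17.   17.5]
   side 7 [-10.4  -3.1   7. ] [-25.7 -24.8 -20.4]
   side 5 [-8.5 -3.6  1.2] [16.4 17.1 17.6]
0.17 43 u [-12.   -6.    4.7] v [-32.5 -29.5 -18.6  17.   19.2]
   side 22 [-11.4  -7.4   4.5] [-32.4 -28.3 -19.3]
   side 21 [-11.8  -5.9   1.8] [15.3 16.8 19. ]
0.18 41 u [-12.   -5.9   4.4] v [-32.4 -31.2 -24.   16.7  17.7]
0.19 45 u [-11.8  -6.1   5.3] v [-33.3 -31.1 -24.8  16.4  18.1]
```

```bash
python3 -c "
from h import *
to([.5559,.0368,.107],166.6)"
```

```text
t 1.88 pos [0.5568 0.0414 0.1669] rpy [1.7998e+02 3.0000e-02 1.6661e+02] F [-0.75 -0.31  0.18] open 0.4
cm [-0.01 -0.47  5.99] deg [0.02 0.03 0.01]
```

Request:
arm_command:
  series:
    - [0, -0.1, -0.42, 1.5, 0, 0, 0]
    - [0, -0.1, -0.42, 3.5, 0, 0, 0]
    - [0, -0.1, -0.42, 5, 0, 0, 0]
    - [0, -0.1, -0.42, 5.8, 0, 0, 0]
    - [-0.1, -0.1, -0.42, 5.8, 0, 0, 0]
    - [-0.2, -0.1, -0.42, 5.8, 0, 0, 0]
    - [-0.3, -0.1, -0.42, 5.8, 0, 0, 0]

```text
time_s: 2.75
tool_pos: [0.5574, 0.0364, 0.109]
tool_rot: [3.141, 0.001, 2.907]
force: [-0.5, -0.8, -0.3]
opening: 0.35
```

```bash
python3 - <<'E'
from h import *
c=get_calibration("scene");im,D=get_image("scene");P=cloud(c,D)
s=ctrl.get_state();t=s['tool_pos'];a=np.radians(-13.4)
print(s['time_s'],t,s['force'],s['opening'])
Q=P-t;u=Q[...,0]*np.cos(a)+Q[...,1]*np.sin(a);v=-Q[...,0]*np.sin(a)+Q[...,1]*np.cos(a);z=P[...,2]
for lo,hi in((.11,.122),(.122,.132),(.132,.14)):
    k=(z>lo)&(z<hi)&(abs(u)<.025)&(abs(v)<.05)
    b=im.max(-1)<90
    for n,kk in(('dark',k&b),('bright',k&~b)):
        if kk.sum()>2: print(lo,n,kk.sum(),'u',np.percentile(u[kk]*1e3,[3,50,97]).round(1),'v',np.percentile(v[kk]*1e3,[3,25,50,75,97]).round(1))
save('near2',cv2.resize(im[170:240,215:305],None,fx=8,fy=8,interpolation=cv2.INTER_CUBIC))
E
```

```text
2.8 [0.55725792 0.03637532 0.1089095 ] [0.60433679 0.06439455 0.45637824] 0.3507042430404387
0.11 dark 14 u [-9.2 -5.3  4.4] v [-29.7 -28.4 -26.1  13.8  16.1]
0.11 bright 25 u [-11.4  -8.9   2.2] v [-27.6 -22.1  -4.8  -0.8  16.8]
0.122 dark 23 u [-9.3 -5.8  5.3] v [-31.  -29.3 -28.1  12.8  16. ]
0.122 bright 15 u [-11.3 -10.   -4.9] v [-22.5 -18.6  -5.3  -0.2  16.5]
0.132 dark 23 u [-8.7 -3.1  4.6] v [-30.8 -29.6 -25.1  14.   15.7]
0.132 bright 19 u [-11.9  -9.6  -3.3] v [-23.3 -20.3  -1.1   6.7  16.2]
```

View pics/near2.png

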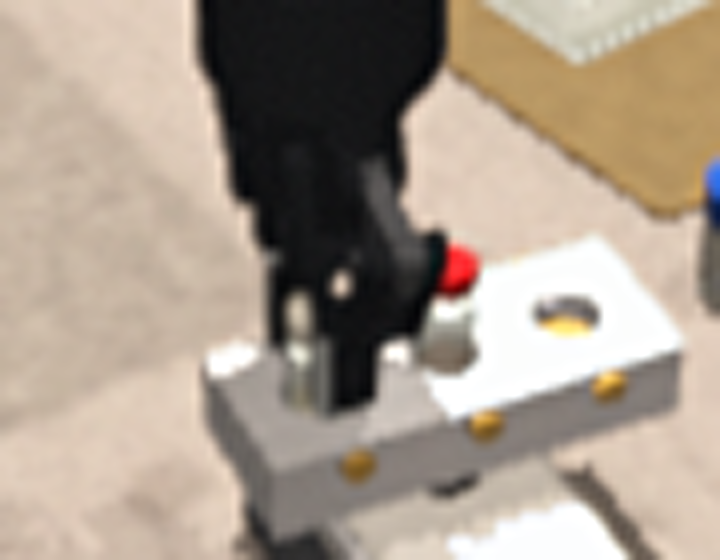

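The picture shows the vial between the fingers with the near finger just above the carrier, and no contact with red. I'll close gently and watch the side force.

Request:
arm_command:
  series:
    - [-0.38, 0, 0, 0, 0, 0, 0]
    - [-0.44, 0, 0, 0, 0, 0, 0]
    - [-0.48, 0, 0, 0, 0, 0, 0]
    - [-0.5, 0, 0, 0, 0, 0, 0]
    - [-0.5, 0, 0, 0, 0, 0, 0]
  force: 20

```text
time_s: 3.42
tool_pos: [0.5573, 0.0369, 0.1087]
tool_rot: [3.141, 0.001, 2.907]
force: [1.8, 4.6, 4.2]
opening: 0.25
```

Request:
arm_command:
  series:
    - [-0.53, 0, 0, 0, 0, 0, 0]
    - [-0.56, 0, 0, 0, 0, 0, 0]
    - [-0.6, 0, 0, 0, 0, 0, 0]
    - [-0.6, 0, 0, 0, 0, 0, 0]

```text
time_s: 3.92
tool_pos: [0.5574, 0.0372, 0.1087]
tool_rot: [3.14, 0.001, 2.907]
force: [0.7, 4.4, 4.2]
opening: 0.241
```

Request:
arm_command:
  series:
    - [-0.7, 0, 0.05, 0, 0, 0, 0]
    - [-0.7, 0, 0.1, -0.1, 0, 0, 0]
    - [-0.7, 0, 0.1, -0.1, 0, 0, 0]
  force: 30

```text
time_s: 4.3
tool_pos: [0.5573, 0.0373, 0.1091]
tool_rot: [3.142, 0.0, 2.907]
force: [2.6, 3.0, 0.2]
opening: 0.232
```

Request:
arm_command:
  series:
    - [-0.8, 0, 0, 0, 0, 0, 0]
    - [-0.8, 0, 0, -0.6, 0, 0, 0]
    - [-0.8, 0, 0, -1.2, 0, 0, 0]
    - [-0.8, 0, 0, -1.8, 0, 0, 0]
    - [-0.8, 0, 0, -2.4, 0, 0, 0]
    - [-0.8, 0, 0, -3.2, 0, 0, 0]
    - [-0.8, 0, 0, -4.4, 0, 0, 0]
    - [-0.8, 0, 0, -6, 0, 0, 0]
  force: 60

```text
time_s: 5.3
tool_pos: [0.557, 0.0365, 0.1704]
tool_rot: [-3.14, 0.0, 2.907]
force: [-0.1, 0.5, -0.3]
opening: 0.226
```

```bash
python3 - <<'E'
from h import *
a=np.radians(-13.4)
p=np.array([.5573,.0373])-.2*np.array([-np.sin(a),np.cos(a)])
to([p[0],p[1],.171],166.6);print(p)
c=get_calibration("scene");im,D=get_image("scene");P=cloud(c,D)
s=ctrl.get_state();t=s['tool_pos']
Q=P-t;u=Q[...,0]*np.cos(a)+Q[...,1]*np.sin(a);v=-Q[...,0]*np.sin(a)+Q[...,1]*np.cos(a);z=P[...,2]
for lo in np.arange(.134,.17,.006):
    k=(z>lo)&(z<lo+.006)&(abs(u)<.025)&(abs(v)<.02)&(im.max(-1)>90)
    if k.any():print(lo.round(3),k.sum(),'u',np.percentile(u[k]*1e3,[3,50,97]).round(1),'v',np.percentile(v[k]*1e3,[3,50,97]).round(1))
save('lift',cv2.resize(im[140:330,205:365],None,fx=3.1,fy=3.1,interpolation=cv2.INTER_CUBIC))
E
```

```text
t 5.3 pos [0.557  0.0365 0.1704] rpy [-1.7993e+02  1.0000e-02  1.6655e+02] F [-0.14  0.46 -0.28] open 0.226
cm [ -0.03 -19.92  -0.04] deg [-0.07  0.01 -0.05]
[ 0.51095042 -0.15725518]
0.14 5 u [-7.2  1.8  5.4] v [-10.9  -8.8  -7.1]
0.146 14 u [-12.2  -6.2   3.7] v [-11.9  -8.9  -3.9]
0.152 15 u [-11.8  -5.5   4.8] v [-11.6  -9.1  -2.9]
0.158 11 u [-11.8  -7.9   2.5] v [-13.1  -9.8  -2.7]
0.164 6 u [-12.  -10.8  -0.6] v [-16.3  -5.4   7.9]
0.17 10 u [-13.1 -11.1   8.1] v [-19.  -16.7  10.4]
```

View pics/lift.png

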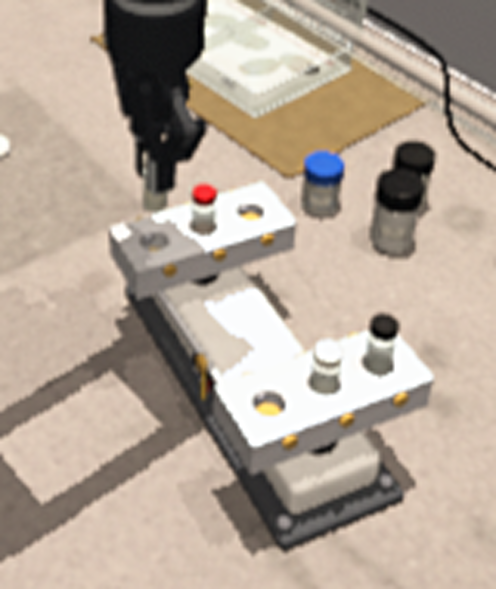

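The vial is out and upright, and both near sockets are visible. The 200 mm shift predicts the free_right axis at (.511, -.157), and the scene-camera carrier fit gives (.510, -.157). Moving over it.

Request:
arm_command:
  series:
    - [-0.8, 0, -3, 0, 0, 0, 0]
    - [-0.8, 0, -7, 0, 0, 0, 0]
    - [-0.8, 0, -11, 0, 0, 0, 0]
    - [-0.8, 0, -15, 0, 0, 0, 0]
    - [-0.8, 0, -18, 0, 0, 0, 0]
    - [-0.8, 0, -19.9, 0, 0, 0, 0]
    - [-0.8, 0, -19.9, 0, 0, 0, 0]
    - [-0.8, 0, -19.9, 0, 0, 0, 0]

```text
time_s: 6.35
tool_pos: [0.5109, -0.1555, 0.1694]
tool_rot: [3.141, -0.0, 2.907]
force: [-0.3, -0.4, -0.5]
opening: 0.222
```

```bash
python3 - <<'E'
from h import *
to([.511,-.157,.145],166.6)
a=np.radians(-13.4)
c=get_calibration("scene");im,D=get_image("scene");P=cloud(c,D)
t=ctrl.get_state()['tool_pos'];z=P[...,2]
m=np.zeros(z.shape,bool);m[230:330,260:365]=1
k=m&(z>.105)&(z<.119);Q=P-t
u=Q[...,0]*np.cos(a)+Q[...,1]*np.sin(a);v=-Q[...,0]*np.sin(a)+Q[...,1]*np.cos(a)
print('carrier z',np.median(z[k]).round(4))
for lo in (-30,-20,25,70): # v extents of the carrier top
    kk=k&(abs(u*1e3-lo)<8)&(z>np.median(z[k])-.003); print(lo,kk.sum(),np.percentile(v[kk]*1e3,[1,99]).round(1) if kk.any() else '')
print('u ext',np.percentile(u[k]*1e3,[1,99]).round(1))
for lo in np.arange(.134,.17,.006):
    kk=(z>lo)&(z<lo+.006)&(abs(u)<.02)&(abs(v)<.02)&(im.max(-1)>90)
    if kk.any():print(lo.round(3),kk.sum(),'u',np.percentile(u[kk]*1e3,[3,50,97]).round(1),'v',np.percentile(v[kk]*1e3,[3,50,97]).round(1))
save('over',cv2.resize(im[200:320,240:380],None,fx=5,fy=5,interpolation=cv2.INTER_CUBIC))
E
```

```text
t 6.35 pos [ 0.5109 -0.1555  0.1694] rpy [179.97  -0.   166.57] F [-0.31 -0.38 -0.55] open 0.222
cm [-0.04 -0.15  2.44] deg [ 0.03 -0.   -0.03]
carrier z 0.1128
-30 79 [-31.4  28.3]
-20 163 [-31.5  27.8]
25 126 [-31.4  21.3]
70 111 [-31.6  22.2]
u ext [-28.5 119.6]
0.14 7 u [-10.7  -8.   -0.3] v [-10.7  -7.7  -0.1]
0.146 19 u [-10.6  -4.8   5.6] v [-11.5  -9.1   3.5]
0.152 17 u [-10.2  -6.8   3.9] v [-10.8  -8.5   1.2]
0.158 12 u [-10.5  -7.7   1.9] v [-11.5  -6.8  -0.9]
0.164 7 u [-10.7 -10.2  -5.7] v [-14.9  -5.2  -0.6]
0.17 16 u [-11.4 -10.3  -7.7] v [-17.6  -4.9  11.5]
```

View pics/over.png

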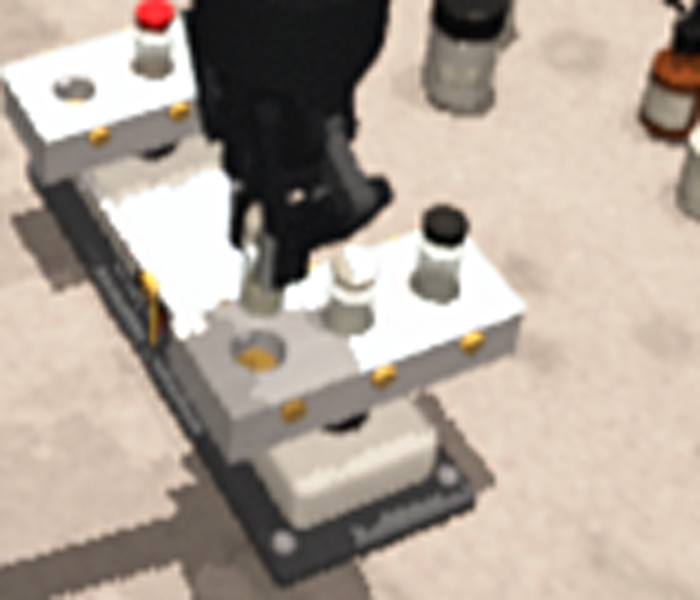

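The vial is upright. The carrier edges put the socket about 1.5 mm toward -y of the TCP, the same as the computed target. Correcting and lowering.

Request:
arm_command:
  series:
    - [-0.8, 0, -0.15, 0, 0, 0, 0]
    - [-0.8, 0, -0.15, 1, 0, 0, 0]
    - [-0.8, 0, -0.15, 2, 0, 0, 0]
    - [-0.8, 0, -0.15, 2.7, 0, 0, 0]
    - [-0.8, 0, -0.15, 3.3, 0, 0, 0]
    - [-0.8, 0, -0.15, 3.7, 0, 0, 0]
    - [-0.8, 0, -0.15, 3.7, 0, 0, 0]

```text
time_s: 7.28
tool_pos: [0.5102, -0.1576, 0.132]
tool_rot: [3.141, -0.001, 2.907]
force: [-1.0, -0.0, -0.2]
opening: 0.223
```

Request:
arm_command:
  series:
    - [-0.8, 0, 0, 0.2, 0, 0, 0]
    - [-0.8, 0, 0, 0.4, 0, 0, 0]
    - [-0.8, 0, 0, 0.4, 0, 0, 0]

```text
time_s: 7.65
tool_pos: [0.5104, -0.1577, 0.1283]
tool_rot: [-3.142, 0.0, 2.907]
force: [-0.2, 0.7, 0.8]
opening: 0.226
```

Request:
arm_command:
  series:
    - [-0.8, 0, 0, 0.15, 0, 0, 0]
    - [-0.8, 0, 0, 0.3, 0, 0, 0]
    - [-0.8, 0, 0, 0.3, 0, 0, 0]

```text
time_s: 8.02
tool_pos: [0.5104, -0.1577, 0.1252]
tool_rot: [3.142, -0.0, 2.907]
force: [1.0, 0.4, 0.5]
opening: 0.224
```

Request:
arm_command:
  series:
    - [-0.8, 0, 0, 0.15, 0, 0, 0]
    - [-0.8, 0, 0, 0.3, 0, 0, 0]
    - [-0.8, 0, 0, 0.3, 0, 0, 0]

```text
time_s: 8.4
tool_pos: [0.5108, -0.157, 0.1223]
tool_rot: [3.14, 0.0, 2.907]
force: [1.4, 3.7, 1.7]
opening: 0.228
```

Request:
arm_command:
  series:
    - [-0.8, 0, 0.04, 0.1, 0, 0, 0]
    - [-0.8, 0, 0.06, 0.2, 0, 0, 0]
    - [-0.8, 0, 0.06, 0.2, 0, 0, 0]

```text
time_s: 8.78
tool_pos: [0.5107, -0.157, 0.1201]
tool_rot: [3.141, 0.0, 2.907]
force: [1.6, 3.0, 1.4]
opening: 0.226
```

```bash
python3 - <<'E'
from h import *
to([.511,-.157,.118],166.6)
im,D=get_image("scene");P=cloud(get_calibration("scene"),D);z=P[...,2]
m=np.zeros(z.shape,bool);m[235:300,300:365]=1
k=m&(z>.085)&(z<.119)&(P[...,0]>.56);print('carrier z',np.percentile(z[k],[50,80]).round(4))
save('ins',cv2.resize(im[200:320,240:380],None,fx=5,fy=5,interpolation=cv2.INTER_CUBIC))
E
```

```text
t 8.78 pos [ 0.5107 -0.157   0.1201] rpy [1.7999e+02 1.0000e-02 1.6656e+02] F [1.56 3.   1.38] open 0.226
cm [-0.03  0.    0.21] deg [ 0.01  0.01 -0.04]
carrier z [0.0998 0.1011]
```

View pics/ins.png

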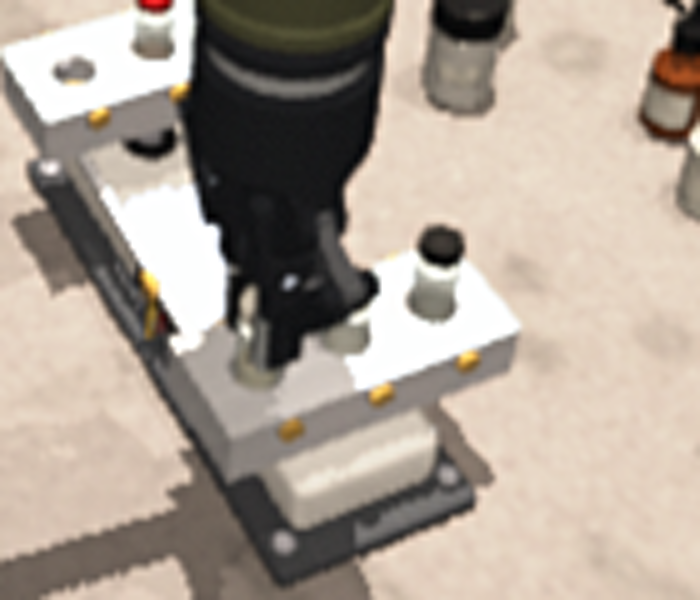

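The vial is entering the bore (px ~258,370) with the right carrier at its lower stop (top z about 0.100), so it sits about 6 mm deep. I'll go on down in small steps, feeling for the rest.

Request:
arm_command:
  series:
    - [-0.8, 0, 0.03, 0.1, 0, 0, 0]
    - [-0.8, 0, 0.03, 0.2, 0, 0, 0]
    - [-0.8, 0, 0.03, 0.2, 0, 0, 0]

```text
time_s: 9.2
tool_pos: [0.5101, -0.1568, 0.1179]
tool_rot: [-3.141, -0.001, 2.907]
force: [-0.1, 2.3, -0.1]
opening: 0.225
```

Request:
arm_command:
  series:
    - [-0.8, 0, 0, 0.1, 0, 0, 0]
    - [-0.8, 0, 0, 0.2, 0, 0, 0]
    - [-0.8, 0, 0, 0.2, 0, 0, 0]

```text
time_s: 9.57
tool_pos: [0.5103, -0.1567, 0.1161]
tool_rot: [-3.142, -0.001, 2.907]
force: [-1.1, 2.4, 0.3]
opening: 0.224
```

Request:
arm_command:
  series:
    - [-0.8, 0, 0, 0.1, 0, 0, 0]
    - [-0.8, 0, 0, 0.15, 0, 0, 0]
    - [-0.8, 0, 0, 0.15, 0, 0, 0]

```text
time_s: 9.95
tool_pos: [0.5105, -0.1568, 0.1148]
tool_rot: [-3.142, -0.0, 2.907]
force: [-0.3, 1.1, 1.3]
opening: 0.224
```

Request:
arm_command:
  series:
    - [-0.8, 0, 0, 0.07, 0, 0, 0]
    - [-0.8, 0, 0, 0.15, 0, 0, 0]
    - [-0.8, 0, 0, 0.15, 0, 0, 0]

```text
time_s: 10.32
tool_pos: [0.5107, -0.1568, 0.1144]
tool_rot: [-3.141, 0.001, 2.907]
force: [-2.9, 2.7, 9.2]
opening: 0.221
```

Request:
arm_command:
  series:
    - [-0.8, 0, 0, 0.07, 0, 0, 0]
    - [-0.8, 0, 0, 0.12, 0, 0, 0]
    - [-0.8, 0, 0, 0.12, 0, 0, 0]

```text
time_s: 10.7
tool_pos: [0.5108, -0.1568, 0.1143]
tool_rot: [-3.141, 0.001, 2.907]
force: [-4.9, 3.6, 16.3]
opening: 0.223
```

The rest is felt at about 12 mm depth, within the expected 11 to 23 mm. Holding at around 14-16 N.

Request:
arm_command:
  series:
    - [-0.8, 0, 0, -0.02, 0, 0, 0]
    - [-0.8, 0, 0, -0.02, 0, 0, 0]
    - [-0.8, 0, 0, -0.02, 0, 0, 0]
    - [-0.8, 0, 0, -0.02, 0, 0, 0]

```text
time_s: 11.2
tool_pos: [0.5108, -0.1568, 0.1143]
tool_rot: [-3.141, 0.001, 2.907]
force: [-4.0, 3.0, 14.8]
opening: 0.223
```

```bash
python3 - <<'E'
from h import *
to([.511,-.157,.118],166.6)
im,D=get_image("scene");P=cloud(get_calibration("scene"),D);z=P[...,2]
m=np.zeros(z.shape,bool);m[235:310,300:365]=1
k=m&(z>.085)&(z<.119)&(P[...,0]>.56);print('carrier z',np.percentile(z[k],[50,80]).round(4))
E
```

```text
t 11.2 pos [ 0.5108 -0.1568  0.1143] rpy [-1.7998e+02  8.0000e-02  1.6657e+02] F [-3.99  3.04 14.83] open 0.223
cm [-0.03 -0.01 -0.37] deg [-0.02  0.08 -0.03]
carrier z [0.0999 0.1013]
```

Request:
arm_command:
  series:
    - [-0.8, 0, 0, -0.1, 0, 0, 0]
    - [-0.8, 0, 0, -0.2, 0, 0, 0]
    - [-0.8, 0, 0, -0.2, 0, 0, 0]

```text
time_s: 11.62
tool_pos: [0.5106, -0.1568, 0.1144]
tool_rot: [-3.142, 0.0, 2.907]
force: [-1.2, 2.4, 4.5]
opening: 0.221
```

Request:
arm_command:
  series:
    - [-0.5, 0, 0, 0, 0, 0, 0]
    - [-0.4, 0, 0, 0, 0, 0, 0]
    - [-0.2, 0, 0, 0, 0, 0, 0]
    - [-0.1, 0, 0, 0, 0, 0, 0]
    - [0, 0, 0, 0, 0, 0, 0]
    - [0, 0, 0, 0, 0, 0, 0]
  force: 20

```text
time_s: 12.38
tool_pos: [0.5106, -0.1568, 0.1143]
tool_rot: [-3.142, 0.0, 2.907]
force: [0.2, -0.5, 0.3]
opening: 0.5
```

Request:
arm_command:
  series:
    - [0, 0, 0, -1, 0, 0, 0]
    - [0, 0, 0, -2.5, 0, 0, 0]
    - [0, 0, 0, -5, 0, 0, 0]
    - [0, 0, 0, -8, 0, 0, 0]
    - [0, 0, 0, -12, 0, 0, 0]
    - [0, -3, 0, -14, 0, 0, 0]
    - [0, 2, 0, -14, 0, 0, 0]
    - [0, 7, 0, -14, 0, 0, 0]

```text
time_s: 13.38
tool_pos: [0.4425, -0.1406, 0.2555]
tool_rot: [-3.141, 0.002, 2.907]
force: [-0.4, -0.0, 0.2]
opening: 0.502
```

```bash
python3 - <<'E'
from h import *
print(ctrl.get_state()['time_s'])
c=get_calibration("scene");im,D=get_image("scene");P=cloud(c,D);z=P[...,2]
m=np.zeros(z.shape,bool);m[190:320,225:360]=1
for lo,hi in((.088,.122),(.126,.175)):
    nn,L,S,C=cv2.connectedComponentsWithStats((m&(z>lo)&(z<hi)).astype(np.uint8))
    for i in range(1,nn):
        if S[i,4]>15:
            p=P[L==i];r=cv2.minAreaRect((p[:,:2]*1000).astype(np.float32));print(C[i].round(0),S[i,4],'z',np.percentile(p[:,2],[50,90]).round(4),np.round(r[0],1),np.round(r[1],1))
save('end',cv2.resize(im[180:320,220:370],None,fx=4,fy=4,interpolation=cv2.INTER_CUBIC))
E
```

```text
13.375
[290. 208.] 251 z [0.107 0.109] [655.5  11.6] [66.1 39. ]
[249. 221.] 260 z [0.1061 0.1091] [545.6  37.6] [69.  42.5]
[308. 270.] 1454 z [0.1075 0.1097] [ 555.7 -167.4] [ 69.3 151.5]
[328. 249.] 113 z [0.146  0.1507] [ 599.5 -178.4] [20.4 20. ]
[310. 257.] 94 z [0.1404 0.1431] [ 555.  -168.7] [19.1 21.2]
[292. 263.] 119 z [0.1452 0.1489] [ 509.7 -158.7] [19.9 20.1]
```

View pics/end.png

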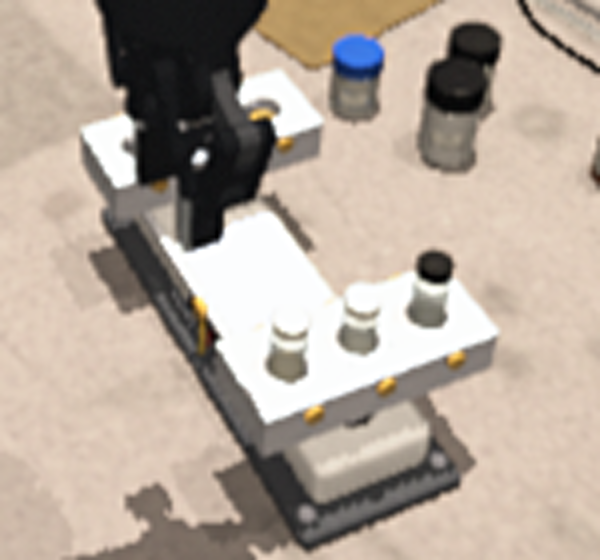

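The new white vial stands about 5.5 mm higher than its neighbour, so it is about 12.3 mm deep, which matches the felt rest. Both carriers are at the same height. I'll back away, check that it's settled, and hand in.

Request:
arm_command:
  series:
    - [0, 0, 3, 0, 0, 0, 0]
    - [0, 0, 8, -2, 0, 0, 0]
    - [0, 0, 13, -4, 0, 0, 0]
    - [0, 0, 18, -4, 0, 0, 0]
    - [0, 0, 23, -4, 0, 0, 0]
    - [0, 0, 28, -4, 0, 0, 0]
    - [0, 0, 28, -4, 0, 0, 0]
    - [0, 0, 28, -4, 0, 0, 0]

```text
time_s: 14.42
tool_pos: [0.5074, 0.1317, 0.295]
tool_rot: [-3.141, 0.001, 2.908]
force: [-0.5, 0.1, -0.3]
opening: 0.502
```

```bash
python3 - <<'E'
from h import *
for n in("scene","top"):
  for r in range(2 if n=="scene" else 1):
    c=get_calibration(n);im,D=get_image(n);P=cloud(c,D);z=P[...,2]
    m=np.zeros(z.shape,bool)
    if n=="scene": m[190:320,225:360]=1
    else: m[150:255,235:375]=1
    for lo,hi in((.088,.122),(.126,.175)):
        nn,L,S,C=cv2.connectedComponentsWithStats((m&(z>lo)&(z<hi)).astype(np.uint8))
        for i in range(1,nn):
            if S[i,4]>15:
                p=P[L==i];q=cv2.minAreaRect((p[:,:2]*1000).astype(np.float32));print(n,C[i].round(0),S[i,4],'z',np.percentile(p[:,2],[50,90]).round(4),np.round(q[0],1))
s=ctrl.get_state();print(s['time_s'],s['tool_pos'],s['qd'].round(3))
im,_=get_image("scene");save('fin',cv2.resize(im[140:330,140:370],None,fx=3,fy=3,interpolation=cv2.INTER_CUBIC))
E
```

```text
scene [269. 215.] 1127 z [0.1071 0.1094] [601.9  26. ]
scene [308. 270.] 1455 z [0.1075 0.1098] [ 555.6 -167.6]
scene [270. 204.] 75 z [0.1422 0.1473] [601.3  24.6]
scene [328. 249.] 116 z [0.1457 0.1509] [ 599.1 -178.8]
scene [310. 257.] 91 z [0.141  0.1431] [ 555.5 -168. ]
scene [292. 263.] 116 z [0.1456 0.1488] [ 509.7 -158.2]
scene [269. 215.] 1123 z [0.1072 0.1093] [602.2  26.5]
scene [307. 270.] 1452 z [0.1075 0.1097] [ 555.4 -167.9]
scene [270. 203.] 73 z [0.1438 0.1473] [601.2  24.7]
scene [328. 249.] 118 z [0.1449 0.1509] [ 599.6 -178.9]
scene [310. 257.] 94 z [0.1408 0.1432] [ 554.3 -168.5]
scene [292. 263.] 119 z [0.1455 0.1491] [ 510.  -158.5]
top [273. 184.] 853 z [0.1091 0.1119] [604.   31.1]
top [344. 210.] 1278 z [0.1085 0.1112] [ 557. -163.]
top [270. 191.] 62 z [0.147  0.1496] [602.2  32. ]
top [352. 192.] 77 z [0.1506 0.1531] [ 600.9 -172.7]
top [348. 210.] 65 z [0.1429 0.1453] [ 556.9 -162.1]
top [344. 228.] 77 z [0.1482 0.1514] [ 511.5 -151.8]
14.575 [0.50737644 0.13070603 0.29471601] [-0.003  0.002  0.001  0.003 -0.002  0.001]
```

View pics/fin.png

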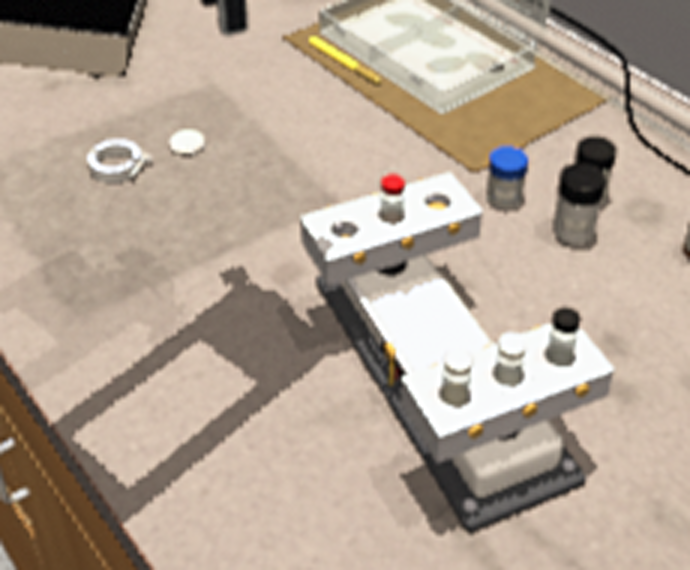

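The final picture shows red alone on the left (px 392,195), three light vials on the right (px 455-565, 330-380), level carriers and untouched bystanders.

```bash
python3 -c "
from h import *
print(ctrl.job_done())"
```

```text
the job is handed in; nothing more can be done
None
```

I moved the white-capped vial from the left carrier's near socket into the right carrier's free near socket and handed the job in at about 14.6 s. No verdict was reported.

- **Pressing home:** I felt the rest about 12 mm below the mouth. I held the vial there at a measured 14.8 to 16.3 N for at least 0.5 s, then eased off and let go.
- **Depth:** the moved vial stands about 5.7 mm higher than its white neighbour, so it is about 12.3 mm deep. That matches where I felt the rest.
- **Level:** both carrier tops read the same height within 0.6 mm in both cameras, which is under 0.01 rad of tilt. They did not change between successive pictures.
- **Other things:** the red-capped vial stands alone in its socket, the bystanders in view show no change, and the arm is well clear.

**Disagreements:**
- The two cameras differed by about 5 mm in y. I trusted the scene camera because it placed the fingers where they should be.
- Under the 14 N press the right carrier sank less than 7 N per mm would suggest: the camera showed no change and the tool about 0.5 mm. The depth and force still fit the vial standing on the rest.

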